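# Refit the circuit card in the analyser's controller

## Task

Fit the circuit card from the blue tray into the free upper bay of the controller: keeping it right side up, enter its connector end in the two white guides and let go of it there, then slide it in by its front panel until it meets the connector. Then swing both red levers in until they lie flat along the panel, so that they draw the card fully home, and let go. Leave the beaker, the amber jar and the screwdriver where they are.

Things in the scene. Friction and masses are not known exactly. Their poses are not given: they have to be found in the camera images.
- card_can (a point): Centre of the steel can (60 x 40 x 26 mm high) on the green circuit card, near its centre of mass. x: the way the card goes in, y left, z up. Board 160 x 100 x 3 mm, its top 13 mm below this point. The card stands on panel and connector edges 24 mm below. White connector end 86 mm ahead (+x). Card 0.3 to 0.5 kg. Chips beside the can are 3 or 4 mm high.
- card_panel (a point): Middle of the rear face of the card's aluminium front panel, half-way up; 78 mm behind (-x) card_can and 4 mm below it; axes the same. The panel is 152 wide (y), 40 high, 4 mm thick, and lies on the chassis's front flange when the card is home.
- card_grip (a point): Centre of the light grey grip on the outside of the card's front panel: a block 12 mm thick (y), 30 mm long (x), 32 mm high, pinched across y from above. Axes as card_can; 97 mm behind it (-x) and 4 mm below it. A lever arm open by 1.1 or more stays 25 mm clear of its sides.
- lever_left (a joint): Opening (rad) of the red lever at the card's left (+y) end. 0: shut, flat along the panel, pointing to its middle; open it points out (-x), 1.35 at most. Starts at 1.1 to 1.3, stays where left. About 4 N at its tip moves it, up to 10 N while it draws the card in. Its claw enters the bay only while it is open by over 0.9, then catches behind the flange below about 0.7 and draws the card in.
- lever_right (a joint): The same for the lever at the card's right (-y) end, its mirror image.
- lever_left_pivot (a point): Upright axis of the left lever, half-way up the arm: from card_panel 58 mm left (+y), 6 mm forward (-x), 8 mm up. Axes as card_can. The arm is 46 mm long from here, 8 mm thick, 16 mm high. Seen from above it shuts counter-clockwise.
- lever_right_pivot (a point): The same for the right lever, 58 mm right (-y); it shuts clockwise seen from above.
- lever_left_tip (a point): Point on the left lever's arm, 2 mm from its end, midway through its height and thickness: 44 mm from the pivot along the arm and 3 mm to the outer side. Its x axis points through the arm from the outer face (pushed to shut it) to the inner; its y axis runs along the arm towards the pivot.
- lever_right_tip (a point): The same point on the right lever. Its x axis points from the outer face to the inner; its y axis runs along the arm from pivot to tip.
- cage: Fixed blue and charcoal chassis, 166 wide, 200 deep, 100 mm high, two card bays one above the other; the lower is filled by a like card, levers shut. Origin: bench level, middle of its front, in the plane of the aluminium front flange. x goes in, y left, z up. The cover on top starts 36 mm behind the front, so a hand that holds the can must let go there and take the card by its grip.
- bay_mouth (a point): Middle of the upper bay's front, level with the floor of its two white guides, 60 mm above the bench; axes as cage. The guides hold the board's side edges, 1.5 mm play to each side, 2 mm in height; flared mouth from 4 to 17 mm inside the front. With the board resting in them card_can is 16 mm above this height.
- bay_home (a point): Where card_can is when the card is fully home: 78 mm inside the front, 76 mm above the bench. 5 mm before home the card meets a sprung connector that pushes back with 5 N, rising to 12 N at home, so it stays home only with the levers shut. The claws catch once the card is within 7 mm of home.
- tray: Shallow blue tray in which the card lies, fixed: 250 x 180 x 20 mm, walls and floor 3 mm; origin at the centre of its underside, x along its length.
- beaker: Glass beaker, 68 mm wide, 90 mm high; origin at the centre of its underside. Leave alone.
- vial: Amber jar with blue cap, 44 mm wide, 85 mm high; origin at the centre of its underside. Leave alone.
- screwdriver: Screwdriver, yellow handle, 190 mm long, lying on the bench. Leave alone.

How it is judged (in metres and radians):
On the way, in this order (a step that is already met when the one before it is completed fails the run):
1. the card rests with its connector end in both guides of the upper bay, 30 to 150 mm deep, let go by the hand (x of card_can in the frame of cage between -0.056 and 0.064 m and y of card_can in the frame of cage between -0.006 and 0.006 m and z of card_can in the frame of cage between 0.068 and 0.084 m and contact force between the fingers and card below 0.3 N), for 0.2 s.
2. the card is slid in to within 10 mm of home, both levers still open (x of card_can in the frame of cage above 0.068 m and value of joint each of lever_left, lever_right above 0.5 rad and z of card_can in the frame of cage between 0.07 and 0.082 m), for 0.1 s.
At the end, for the whole second after the job is handed in: the card sits in the upper bay's guides, straight, its panel within 2.5 mm of fully home, both levers shut to within 0.15 rad, everything at rest (x of card_can in the frame of cage between 0.0755 and 0.08 m and y of card_can in the frame of cage between -0.004 and 0.004 m and z of card_can in the frame of cage between 0.072 and 0.08 m and angle between the x axis of card_can and the x axis of cage, either way round below 0.035 rad and value of joint each of lever_left, lever_right below 0.15 rad and linear speed of card below 0.01 m/s); the robot touches nothing.
It fails at once if the beaker, the amber jar or the screwdriver is shifted by more than 30 mm (distance of any of beaker, vial, screwdriver from where it was at the start of the episode above 0.03 m).
It fails at once if the card is tipped over by more than 45 degrees (angle between card_can's own z axis and vertical above 0.8 rad).
It also fails if it takes over 69 s, if anything falls off the work surface, if the arm or the gripper's body presses on something with over 40 N, if the wrist force passes 120 N, or if a joint passes its speed limit or range.

## Robot

A 7-joint arm with a two-finger parallel gripper is mounted at the origin on the work surface. World frame = base frame: x ahead of the robot, y to its left, z up, the work surface at z = 0. Lengths are in m, angles in degrees, forces in N, time in s.
With the tool pointing down it reaches from about 0.425 to 0.875 m from the base axis. Payload 4.7 kg.
Tool frame: the origin (TCP) lies between the finger pads; the fingertips stand env.finger_overhang ahead of it and the grasp point (between the pads) lies 5 mm behind it (env.finger_overhang is the distance from the TCP to the fingertips, in m); z points along the fingers, y is the line along which they close (so a half turn about z gives the same grasp; the last joint's range is limited). The gripper opens to 87 mm and grips with 3 to 60 N. Pads are 19 mm wide; open, the fingers measure 117 mm over their backs; the gripper's body (75 mm by 190 mm) begins 51 mm behind the grasp point.
Start: joints at [68.589, 18.392, -4.016, 83.108, 1.295, 78.541, -3.26], TCP at [0.246, -0.602, 0.237] pointing down, gripper open.
Joint ranges: [-163.93, 163.93], [-17.29, 119.83], [-79.2, 71.16], [3.27, 140.29], [-89.18, 269.18], [5.43, 117.66], [-154.24, 154.24]. Speed limits (degrees/s): [147.25, 147.25, 180, 180, 180, 180, 180].

## Interface

Orientations are given as [roll, pitch, yaw] about the fixed x, y, z axes, in that order (R = Rz(yaw) Ry(pitch) Rx(roll)).
In Python, from cell import telemetry, eyes, env, models gives the robot as it stands. The module is installed in compiled form; this text tells all that it offers.
- The arm moves only by the tool drive_tool, never from a script. Its arguments are lists of equal length, an entry for each row: "angular": the turn, a rotation vector about the tool's x, y, z in rad, a list of three; "delta_pos": the shift along the tool's x, y, z in cm, a list of three; "gripper": the finger opening in cm, from 0 to 8.7. A call has 1 to 20 rows; each row shifts and turns the commanded pose from where the row before left it, along the tool's axes as they then stand; what a row does not reach is not made up. A row lasts 1/10 s, in which the tool goes at most 50 mm and 8.59 degrees, less where a joint would pass 70% of its speed; a pose out of reach is approached as far as the arm can. A call with a gripper value outside its range is refused whole. The fingers move at their own pace and stop on an object; "squeeze" is the grip in N (left out, the last holds). Time passes only in rows, so rows that do not move let the fingers close. It gives the time, the measured TCP pose, the force, the opening and the grip force at its end, in the units of the state.
- telemetry.get_obs(): the state, without advancing time (a new reading comes with each control period).
- eyes.read_camera(name): name is "scene" or "top" or "wrist"; returns a dict with "pixels" (384x512x3 uint8, red, green, blue), "mtx" (3x3 intrinsics, pixels), "origin" and "orientation" of the camera in the world. Camera axes: x right, y down, z forward; pixel columns grow to the right and rows downward; lengths in m; the calibration is good to about 2 mm. A picture is of the moment at which its call begins. There is no depth.
- env.sign_off(): hands the job in; it is judged then, once.
Trained networks look in a picture, given as the dict that the camera call returned (one of the last four; its "shot" number tells which), for a name from the list of things; names that differ only in an ending like _2 or _b are one class to them, and where a whole thing is asked for, a point or a joint stands for the part that bears it (a point fixed in the world has none). Each returns a list of dicts, best first, with "p" (0 to 1); they miss things now and then, are a little off and sometimes report something else, mostly with a low value. They report only what shows in the picture. A call takes as long as a camera call.
- models.search_frame(picture, target): "centre" ([column, row] in pixels, amid what is visible of it).
- models.cut_out(picture, target): "pixels" (384x512 bool, what is visible of it) and "centre" ([column, row] in pixels, amid what is visible of it).
The state is a dict: "time_s": time; "qpos": joint angles; "joint_velocities": joint speeds; "effort": joint torques, N m; "tool_pos": TCP position; "tool_rot": TCP orientation; "force": force on the tool from outside, world axes, zero at the start; "wrist_torque": the same for the moment, N m; "grip_width": finger opening in m; "grasp_force": force on a finger pad.
Only numpy, scipy, OpenCV 4.12 (cv2) and the standard library are available. Lean on these libraries where they do the work, as an engineer would, in place of code of your own. Each camera call takes 0.05 s, during which the arm holds its last target. There are 200 camera calls.

## Working session

There is one attempt and no reset: what is moved stays moved. The work goes in short steps, Python scripts to look and compute and a tool call to move; the robot and the scene stay as the last step left them, time stands still between calls to the robot, and variables do not carry over. Pictures are saved under pics/ and viewed, at most 12 in all, crops included, and the job is handed in when it is done.

Besides the shell and the picture viewer there is one more tool, called after "Emit:" as a command line: name --argument value ..., lists and objects as JSON in quotes. drive_tool: Moves the arm, as the interface text tells. Its arguments: {"type":"object","properties":{"angular":{"type":"array","items":{"type":"array","items":{"type":"number"}}},"delta_pos":{"type":"array","items":{"type":"array","items":{"type":"number"}}},"gripper":{"type":"array","items":{"type":"number"}},"squeeze":{"type":"number"}},"required":["angular","delta_pos","gripper"]}

```bash
mkdir -p pics
cat > h.py <<'E'
import numpy as np, cv2
from scipy.spatial.transform import Rotation as R
from cell import telemetry, eyes, env, models
def cam(n):
    return eyes.read_camera(n)
def save(p,f): cv2.imwrite('pics/'+f,cv2.cvtColor(p['pixels'],cv2.COLOR_RGB2BGR))
def camR(p):
    o=np.array(p['orientation'],float)
    if o.shape==(3,3): return o
    if o.shape==(4,): return R.from_quat(o).as_matrix()
    return R.from_euler('xyz',o,degrees=True).as_matrix()
def ray(p,px):
    d=np.linalg.solve(np.array(p['mtx']),[px[0],px[1],1.]); return np.array(p['origin']),camR(p)@d
def onz(p,px,z):
    o,d=ray(p,px); return o+d*(z-o[2])/d[2]
def proj(p,X):
    c=np.array(p['mtx'])@(camR(p).T@(np.array(X)-np.array(p['origin']))); return c[:2]/c[2]
def tri(obs):
    A=np.zeros((3,3));b=np.zeros(3)
    for p,px in obs:
        o,d=ray(p,px);d=d/np.linalg.norm(d);M=np.eye(3)-np.outer(d,d);A+=M;b+=M@o
    return np.linalg.solve(A,b)
E
python3 - <<'E'
from h import *
s=telemetry.get_obs();print({k:np.round(v,3) for k,v in s.items()},env.finger_overhang)
P={n:cam(n) for n in('scene','top')}
im=np.hstack([cv2.cvtColor(P[n]['pixels'],cv2.COLOR_RGB2BGR) for n in P])
for n in P: save(P[n],n+'0.png'); print(n,P[n]['origin'],P[n]['orientation'],P[n]['mtx'])
for t in ['card_can','card_panel','card_grip','lever_left_pivot','lever_right_pivot','lever_left_tip','lever_right_tip','cage','bay_mouth','tray','beaker','vial','screwdriver']:
    o=[]
    for n in P:
        r=models.search_frame(P[n],t)
        print(t,n,[(np.round(q['centre'],1).tolist(),round(q['p'],2)) for q in r[:2]])
        if r:o.append((P[n],r[0]['centre']))
    if len(o)==2: print('   tri',np.round(tri(o),3))
E
```

```text
{'time_s': np.float64(0.0), 'qpos': array([68.59 , 18.438, -4.015, 83.174,  1.295, 78.541, -3.261]), 'joint_velocities': array([-0.127, -0.029,  0.132, -0.045, -0.015,  0.072,  0.104]), 'effort': array([ 0.0000e+00, -4.9130e+01, -4.0400e-01, -3.1252e+01, -6.4000e-02,
        4.4000e-02,  0.0000e+00]), 'tool_pos': array([ 0.246, -0.601,  0.235]), 'tool_rot': array([-1.79893e+02,  6.00000e-03,  2.22180e+01]), 'force': array([0.246, 0.133, 0.751]), 'wrist_torque': array([-0.023,  0.026, -0.004]), 'grasp_force': np.float64(0.0), 'grip_width': np.float64(0.087)} 0.014
scene [ 0.98855645 -0.5477919   0.64328843] [-134.76828748   -0.92334017   42.96331424] [[395.11042852   0.         257.8397294 ]
 [  0.         395.11042852 186.46147732]
 [  0.           0.           1.        ]]
top [ 0.43484351 -0.1283806   1.2313985 ] [-171.55654918    1.17291944  -90.58662986] [[486.75074967   0.         245.86924578]
 [  0.         486.75074967 194.31593208]
 [  0.           0.           1.        ]]
card_can scene [([160.9, 234.8], 0.96), ([306.5, 135.1], 0.44)]
card_can top [([326.9, 232.0], 0.85)]

[... 703 characters left out ...]
5.5], 0.79)]
lever_right_tip top []
cage scene [([301.9, 136.5], 0.74)]
cage top [([156.8, 216.7], 0.88), ([324.5, 234.3], 0.65)]
   tri [0.552 0.106 0.05 ]
bay_mouth scene []
bay_mouth top [([155.4, 220.0], 0.81)]
tray scene [([162.2, 259.5], 0.62)]
tray top [([327.5, 256.0], 0.59)]
   tri [ 0.469 -0.314 -0.12 ]
beaker scene [([258.0, 274.3], 0.63), ([387.7, 192.6], 0.22)]
beaker top [([310.0, 144.9], 0.98)]
   tri [ 0.734 -0.265  0.05 ]
vial scene [([306.2, 139.1], 0.45)]
vial top [([169.6, 122.2], 0.67), ([155.6, 216.0], 0.35)]
   tri [0.699 0.004 0.204]
screwdriver scene [([161.0, 235.3], 0.71), ([315.9, 247.0], 0.6)]
screwdriver top [([249.0, 139.8], 0.89)]
   tri [ 0.668 -0.241  0.168]
```

```bash
python3 -c "
import cv2
a=cv2.imread('pics/scene0.png');cv2.imwrite('pics/s0b.png',cv2.resize(a,(800,600),interpolation=cv2.INTER_CUBIC))
a=cv2.imread('pics/top0.png')[90:340,80:413];cv2.imwrite('pics/t0b.png',cv2.resize(a,(799,600),interpolation=cv2.INTER_CUBIC))"
```

```text
(no output)
```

View pics/s0b.png

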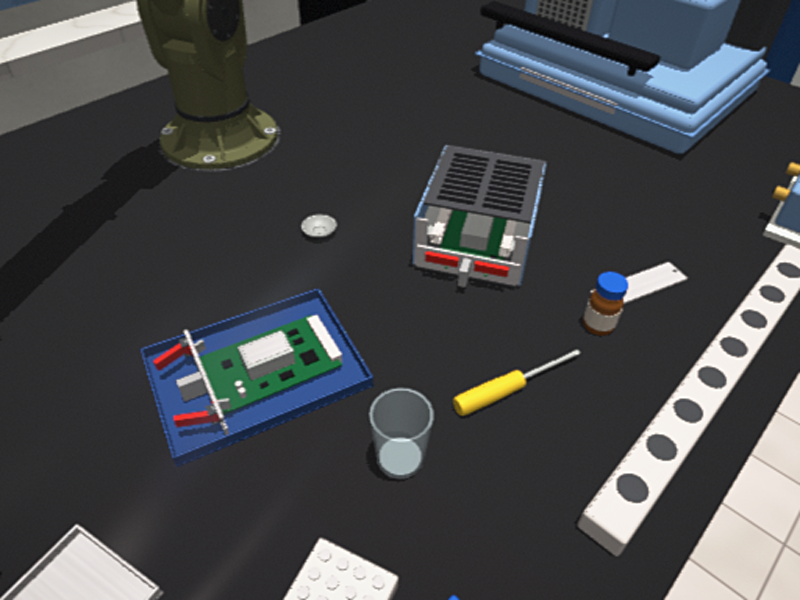

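View pics/t0b.png

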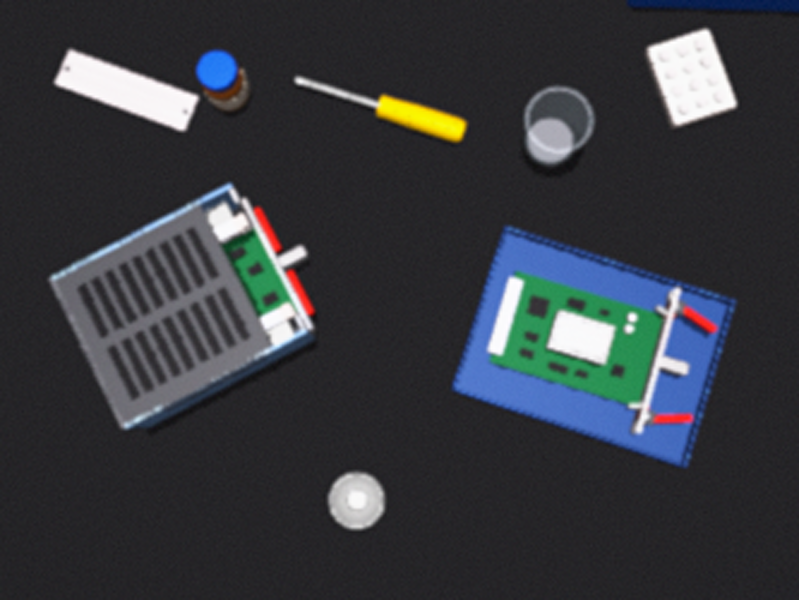

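The scene shows the card in the tray: can at about (267,350) of the enlarged view, levers at the left end. The controller is at (480,220) with its mouth facing the camera. In the top crop the can is at (581,337), the connector at (507,316), the panel from (675,292) to (640,430), and the controller's front flange from (245,200) to (312,328).

Run:
```python
from h import *
p=cam('top')
f=lambda u,v:(80+u/2.4,90+v/2.4)
# rough hand points
for n,u,v,z in [('can',581,337,.040),('conn',507,316,.02),('panL',641,428,.043),('panR',676,292,.043),('flL',310,330,.1),('flR',234,186,.1),('cagebackL',124,428,.1),('cagebackR',52,278,.1),('covL',266,348,.1),('covR',205,208,.1)]:
    print(n,np.round(onz(p,f(u,v),z),4))
hsv=cv2.cvtColor(p['pixels'],cv2.COLOR_RGB2HSV)
m=cv2.inRange(hsv,(45,80,30),(85,255,255)); m[:, :260]=0
m=cv2.morphologyEx(m,cv2.MORPH_CLOSE,np.ones((25,25)))
c=max(cv2.findContours(m,0,1)[0],key=cv2.contourArea)
print(cv2.minAreaRect(c)); b=cv2.boxPoints(cv2.minAreaRect(c)); print(np.round([onz(p,x,.014) for x in b],4))
r=models.cut_out(p,'card_can');
if r: print(r[0]['p'],r[0]['pixels'].sum(),r[0]['centre'])
w=cam('wrist'); print(w['origin'],w['orientation'],w['mtx'][0]); s=telemetry.get_obs(); print(s['tool_pos'],s['tool_rot'])
```

```text
can [ 0.5205 -0.2909  0.04  ]
conn [ 0.5446 -0.2178  0.02  ]
panL [ 0.4284 -0.3474  0.043 ]
panR [ 0.5649 -0.3884  0.043 ]
flL [ 0.526  -0.0206  0.1   ]
flR [0.6696 0.0549 0.1   ]
cagebackL [0.4338 0.1586 0.1   ]
cagebackR [0.5801 0.2332 0.1   ]
covL [0.5091 0.0221 0.1   ]
covR [0.6479 0.0834 0.1   ]
((320.5596618652344, 230.9678955078125), (64.46171569824219, 39.46244812011719), 16.69924545288086)
[[ 0.4981 -0.1991  0.014 ]
 [ 0.5926 -0.2297  0.014 ]
 [ 0.544  -0.3823  0.014 ]
 [ 0.4508 -0.3504  0.014 ]]
0.7 3005 [326.5, 230.6]
[ 0.31017506 -0.57416416  0.38424496] [ 1.65355402e+02  2.91182794e-05 -6.78665731e+01] [319.86680827   0.         253.20204017]
[ 0.24579611 -0.60175416  0.23657265] [1.79996985e+02 2.16844858e-03 2.22216693e+01]
```

Emit:
drive_tool --delta_pos '[[2.65, -1.32, 0], [2.65, -1.32, 0], [2.65, -1.32, 0], [2.65, -1.32, 0], [2.65, -1.32, 0], [2.65, -1.32, 0], [2.65, -1.32, 0], [2.65, -1.32, 0], [2.65, -1.32, 0], [2.65, -1.32, 0], [2.65, -1.32, 0], [2.65, -1.32, 0], [2.65, -1.32, 0], [2.65, -1.32, 0], [0, 0, 0], [0, 0, 0], [0, 0, 0], [0, 0, 0], [0, 0, 0], [0, 0, 0]]' --angular '[[0, 0, 0], [0, 0, 0], [0, 0, 0], [0, 0, 0], [0, 0, 0], [0, 0, 0], [0, 0, 0], [0, 0, 0], [0, 0, 0], [0, 0, 0], [0, 0, 0], [0, 0, 0], [0, 0, 0], [0, 0, 0], [0, 0, -0.147], [0, 0, -0.147], [0, 0, -0.147], [0, 0, -0.147], [0, 0, -0.147], [0, 0, -0.147]]' --gripper '[8.7, 8.7, 8.7, 8.7, 8.7, 8.7, 8.7, 8.7, 8.7, 8.7, 8.7, 8.7, 8.7, 8.7, 8.7, 8.7, 8.7, 8.7, 8.7, 8.7]' --squeeze 30

```text
time_s: 3.55
tool_pos: [0.5194, -0.2904, 0.2367]
tool_rot: [180.0, 0.0, 73.1]
force: [0.0, -0.8, -0.6]
grip_width: 0.0872
grasp_force: 0.0
```

Run:
```python
from h import *
w=cam('wrist'); save(w,'w1.png'); s=telemetry.get_obs(); print(s['tool_pos'],s['tool_rot'],s['time_s'])
hsv=cv2.cvtColor(w['pixels'],cv2.COLOR_RGB2HSV)
m=cv2.inRange(hsv,(45,80,30),(85,255,255))
m=cv2.morphologyEx(m,cv2.MORPH_CLOSE,np.ones((9,9)))
c=max(cv2.findContours(m,0,1)[0],key=cv2.contourArea)
print(cv2.boundingRect(c))
for t in ['card_can','card_grip','lever_left_tip','lever_right_tip','lever_left_pivot','lever_right_pivot','card_panel']:
    print(t,[(np.round(q['centre'],1).tolist(),round(q['p'],2)) for q in models.search_frame(w,t)[:2]])
Rc=R.from_euler('z',72.6,degrees=True)
X0=np.array([.5205,-.291,.027])
for k,v in dict(can=(0,0,13),grip=(-97,0,12),pl=(-78,76,16),pr=(-78,-76,16),cl=(86,50,-13),cr=(86,-50,-13)).items():
    print(k,np.round(proj(w,X0+Rc.apply(np.array(v)/1000)),1))
```

```text
[ 0.51927123 -0.29042967  0.23659035] [-1.79998234e+02  9.74189655e-03  7.34109796e+01] 3.6
(213, 104, 89, 136)
card_can [([255.7, 179.6], 0.62)]
card_grip [([256.6, 179.5], 0.59), ([213.8, 144.5], 0.48)]
lever_left_tip [([210.6, 241.0], 0.64)]
lever_right_tip [([296.8, 238.6], 0.56)]
lever_left_pivot [([258.9, 178.4], 0.94)]
lever_right_pivot [([255.4, 179.8], 0.74)]
card_panel [([259.2, 181.7], 0.76)]
can [254.3 183.2]
grip [253.6 263.9]
pl [187.6 249.9]
pr [319.8 250.7]
cl [209.7 102. ]
cr [300.  102.7]
```

View pics/w1.png

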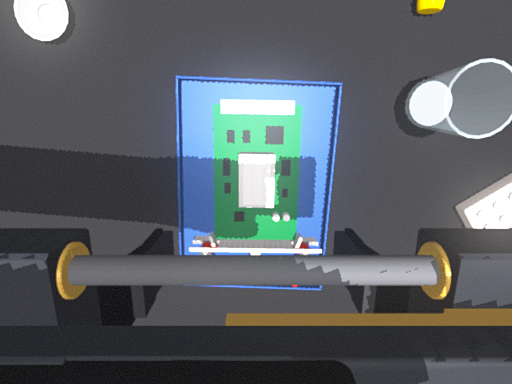

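The wrist picture shows the can at about (257,181), the connector bar at (257,107) and the panel from (189,249) to (322,250), all close to the prediction. I'll fit these more exactly.

```bash
cat >> h.py <<'E'
def cardfit(w,z,x0,show=True):
    """fit card yaw/xy from green board edges + connector, z = height of can centre"""
    hsv=cv2.cvtColor(w['pixels'],cv2.COLOR_RGB2HSV)
    m=cv2.inRange(hsv,(45,80,30),(85,255,255))
    m=cv2.morphologyEx(m,cv2.MORPH_CLOSE,np.ones((3,3)))
    L=[];Rr=[]
    Rc=R.from_euler('z',x0[2],degrees=True); T=np.array([x0[0],x0[1],z])
    for xx in np.arange(-60,72,4):
        a=proj(w,T+Rc.apply([xx/1e3,.065,-.013]));b=proj(w,T+Rc.apply([xx/1e3,-.065,-.013]))
        t=np.linspace(0,1,600); pts=a+(b-a)*t[:,None]
        v=m[np.clip(pts[:,1].round().astype(int),0,383),np.clip(pts[:,0].round().astype(int),0,511)]>0
        if v.sum()<200: continue
        i=np.where(v)[0]; L.append(onz(w,pts[i[0]],z-.013)[:2]); Rr.append(onz(w,pts[i[-1]],z-.013)[:2])
    L=np.array(L);Rr=np.array(Rr)
    fl=lambda P: cv2.fitLine(P.astype(np.float32),cv2.DIST_HUBER,0,1e-4,1e-4).ravel()
    a,b=fl(L),fl(Rr); d=[v[:2]*np.sign(v[:2]@[Rc.as_matrix()[0,0],Rc.as_matrix()[1,0]]) for v in(a,b)]
    y=[np.degrees(np.arctan2(v[1],v[0])) for v in d]; c=(a[2:]+b[2:])/2
    yaw=np.mean(y);n=np.array([-np.sin(np.radians(yaw)),np.cos(np.radians(yaw))])
    width=(a[2:]-b[2:])@n; off=(c-T[:2])@n
    if show: print('yaws',np.round(y,2),'width',round(width,4),'lateral off',round(off,4),len(L))
    return yaw,width,off
E
python3 - <<'E'
from h import *
w=cam('wrist')
cardfit(w,.027,(.5205,-.291,72.6))
px=w['pixels'].astype(int)
white=(px.min(2)>150).astype(np.uint8)
for nm,box,z in(('can',(140,215,230,285),.040),('conn',(90,120,205,310),.02)):
    s=np.zeros_like(white);s[box[0]:box[1],box[2]:box[3]]=white[box[0]:box[1],box[2]:box[3]]
    c=max(cv2.findContours(s,0,1)[0],key=cv2.contourArea)
    r=cv2.minAreaRect(c);b=np.array([onz(w,q,z) for q in cv2.boxPoints(r)])
    print(nm,r,np.round(b.mean(0),4),np.round(np.linalg.norm(np.diff(b,axis=0),axis=1),4))
print(onz(w,(257,249),.043),onz(w,(189,249),.043),onz(w,(322,250),.043))
E
```

```text
yaws [72.19 72.44] width 0.0988 lateral off -0.0021 26
can ((256.5, 180.0), (54.0, 37.0), 90.0) [ 0.5237 -0.2889  0.04  ] [0.0396 0.0601 0.0414]
conn ((257.0, 104.5), (29.0, 104.0), 90.0) [ 0.5482 -0.2123  0.02  ] [0.1123 0.0304 0.1148]
[ 0.50064292 -0.36478234  0.043     ] [ 0.42612663 -0.34141511  0.043     ] [ 0.57155946 -0.38831737  0.043     ]
```

Emit:
drive_tool --delta_pos '[[0.12, 0.35, 0], [0, 0, 2], [0, 0, 2], [0, 0, 2], [0, 0, 2], [0, 0, 2], [0, 0, 2], [0, 0, 2], [0, 0, 1.5], [0, 0, 1.5], [0, 0, 1], [0, 0, 1], [0, 0, 0.6], [0, 0, 0.5], [0, 0, 0], [0, 0, 0], [0, 0, 0], [0, 0, 0], [0, 0, 0], [0, 0, 0]]' --angular '[[0, 0, 0.019], [0, 0, 0], [0, 0, 0], [0, 0, 0], [0, 0, 0], [0, 0, 0], [0, 0, 0], [0, 0, 0], [0, 0, 0], [0, 0, 0], [0, 0, 0], [0, 0, 0], [0, 0, 0], [0, 0, 0], [0, 0, 0], [0, 0, 0], [0, 0, 0], [0, 0, 0], [0, 0, 0], [0, 0, 0]]' --gripper '[8.7, 8.7, 8.7, 8.7, 8.7, 8.7, 8.7, 8.7, 8.7, 8.7, 8.7, 8.7, 8.7, 8.7, 3.5, 3.5, 3.5, 3.5, 3.5, 3.5]' --squeeze 30

```text
time_s: 6.0
tool_pos: [0.5231, -0.2904, 0.0358]
tool_rot: [180.0, 0.0, 71.7]
force: [-0.2, -0.2, 0.3]
grip_width: 0.0472
grasp_force: 0.0
```

Emit:
drive_tool --delta_pos '[[0, 0, 0], [0, 0, 0], [0, 0, 0], [0, 0, 0], [0, 0, 0], [0, 0, -0.5], [0, 0, -0.5], [0, 0, -0.5], [0, 0, -0.5]]' --angular '[[0, 0, 0], [0, 0, 0], [0, 0, 0], [0, 0, 0], [0, 0, 0], [0, 0, 0], [0, 0, 0], [0, 0, 0], [0, 0, 0]]' --gripper '[3.5, 3.5, 3.5, 3.5, 3.5, 3.5, 3.5, 3.5, 3.5]' --squeeze 35

```text
time_s: 6.9
tool_pos: [0.523, -0.2902, 0.0559]
tool_rot: [-180.0, 0.0, 71.7]
force: [0.3, -0.4, -3.2]
grip_width: 0.04
grasp_force: 35.0
```

Emit:
drive_tool --delta_pos '[[0, 0, -2.4], [0, 0, -4], [0, 0, -4], [0, 0, -4], [2.27, 0.65, 0], [2.27, 0.65, 0], [2.27, 0.65, 0], [2.27, 0.65, 0], [2.27, 0.65, 0], [2.27, 0.65, 0], [2.27, 0.65, 0], [2.27, 0.65, 0], [2.27, 0.65, 0], [2.27, 0.65, 0], [0, 0, 0], [0, 0, 0], [0, 0, 0], [0, 0, 0], [0, 0, 0], [0, 0, 0]]' --angular '[[0, 0, 0], [0, 0, 0], [0, 0, 0], [0, 0, 0], [0, 0, 0], [0, 0, 0], [0, 0, 0], [0, 0, 0], [0, 0, 0], [0, 0, 0], [0, 0, 0], [0, 0, 0], [0, 0, 0], [0, 0, 0], [0, 0, -0.133], [0, 0, -0.133], [0, 0, -0.133], [0, 0, -0.133], [0, 0, -0.133], [0, 0, -0.133]]' --gripper '[3.5, 3.5, 3.5, 3.5, 3.5, 3.5, 3.5, 3.5, 3.5, 3.5, 3.5, 3.5, 3.5, 3.5, 3.5, 3.5, 3.5, 3.5, 3.5, 3.5]' --squeeze 35

```text
time_s: 8.9
tool_pos: [0.656, -0.0953, 0.1997]
tool_rot: [-180.0, 0.0, 117.7]
force: [-0.2, 0.1, -3.6]
grip_width: 0.0395
grasp_force: 35.0
```

Run:
```python
from h import *
w=cam('wrist');t=cam('top');s=telemetry.get_obs();print(s['tool_pos'],s['tool_rot'],s['grip_width'])
save(w,'w2.png');save(t,'t2.png')
a=cv2.cvtColor(t['pixels'],cv2.COLOR_RGB2BGR)[150:290,90:270]; a=cv2.resize(a,(540,420),interpolation=cv2.INTER_CUBIC)
b=cv2.cvtColor(w['pixels'],cv2.COLOR_RGB2BGR)
cv2.imwrite('pics/t2c.png',cv2.resize(cv2.cvtColor(t['pixels'],cv2.COLOR_RGB2BGR)[150:285,90:270],(800,600),interpolation=cv2.INTER_CUBIC))
```

```text
[ 0.6559439  -0.09540901  0.19953679] [-1.79984653e+02 -1.51301870e-02  1.17397699e+02] 0.03984483520966204
```

View pics/t2c.png

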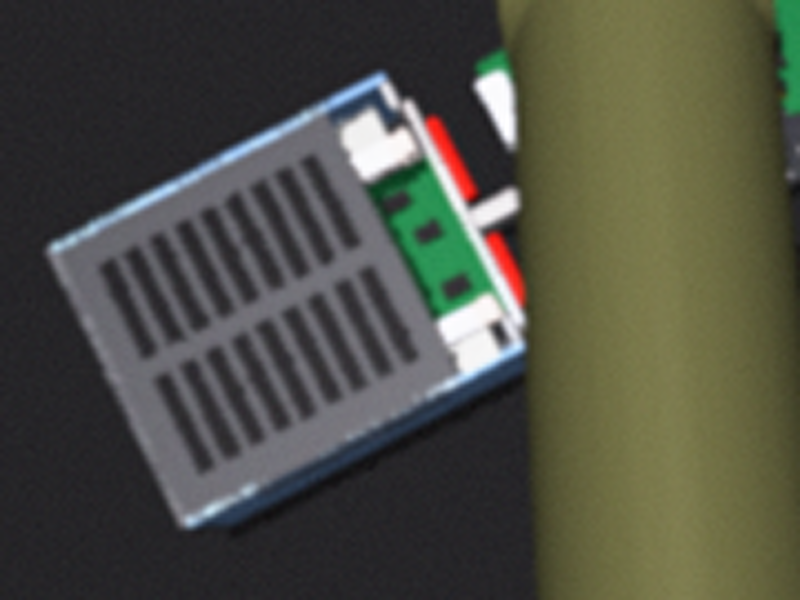

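View pics/w2.png

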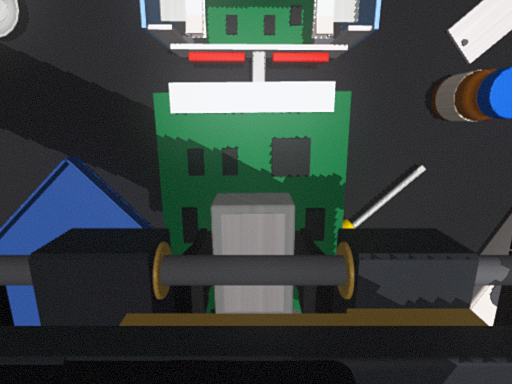

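The wrist view shows the held card (board columns 155–350, connector bar at row 97) and, ahead of it, the chassis walls at columns about 143 and 379. The lower panel is at row 47 and its grip at (259,66).

Run:
```python
from h import *
w=cam('wrist');px=w['pixels'].astype(int); s=telemetry.get_obs()
Rt=R.from_euler('xyz',s['tool_rot'],degrees=True);tp=np.array(s['tool_pos'])
tl=lambda u,v,z:np.round(1e3*Rt.inv().apply(onz(w,(u,v),z)-tp),1)
for r in (3,10,17,24): 
    print(r,'L',[tuple(px[r,c]) for c in range(136,152)]); print(r,'R',[tuple(px[r,c]) for c in range(370,388)])
print('front col 160/360 rows', [tuple(px[r,157]) for r in range(18,34)],[tuple(px[r,365]) for r in range(18,34)])
hsv=cv2.cvtColor(w['pixels'],cv2.COLOR_RGB2HSV)
g=cv2.inRange(hsv,(45,80,20),(85,255,255))
for r in (120,140,160,180,200,215):
    i=np.where(g[r])[0]; print('board',r,i[0],i[-1],tl(i[0],r,.1778),tl(i[-1]+1,r,.1778))
for u,v in((171,47),(347,47)): print(tl(u,v,.05))
```

```text
3 L [(np.int64(58), np.int64(51), np.int64(53)), (np.int64(48), np.int64(49), np.int64(50)), (np.int64(88), np.int64(107), np.int64(132)), (np.int64(147), np.int64(184), np.int64(234)), (np.int64(176), np.int64(223), np.int64(253)), (np.int64(178), np.int64(226), np.int64(251)), (np.int64(166), np.int64(209), np.int64(249)), (np.int64(117), np.int64(147), np.int64(185)), (np.int64(62), np.int64(78), np.int64(97)), (np.int64(64), np.int64(78), np.int64(94)), (np.int64(63), np.int64(76), np.int64(92)), (np.int64(70), np.int64(84), np.int64(100)), (np.int64(67), np.int64(78), np.int64(96)), (np.int64(67), np.int64(79), np.int64(98)), (np.int64(71), np.int64(85), np.int64(104)), (np.int64(68), np.int64(82), np.int64(101))]
3 R [(np.int64(51), np.int64(66), np.int64(85)), (np.int64(52), np.int64(66), np.int64(86)), (np.int64(53), np.int64(67), np.int64(87)), (np.int64(47), np.int64(61), np.int64(79)), (np.int64(66), np.int64(82), np.int64(107)), (np.int64(124), np.int64(159), np.int64(206)), (np.int64(180), np.int64(228), np.int64(255)), (np.int64(178), np.int64(226), np.int64(252)), (np.
[... 6225 characters left out ...]
p.int64(252)), (np.int64(249), np.int64(247), np.int64(247)), (np.int64(253), np.int64(252), np.int64(252)), (np.int64(242), np.int64(240), np.int64(240)), (np.int64(93), np.int64(89), np.int64(89)), (np.int64(71), np.int64(71), np.int64(71)), (np.int64(79), np.int64(78), np.int64(78)), (np.int64(74), np.int64(76), np.int64(84))]
board 120 85 349 [ 68.1 -85.4  21.8] [68.3 50.8 21.8]
board 140 157 348 [ 58.  -49.1  21.8] [58.2 51.1 21.8]
board 160 158 346 [ 47.6 -49.4  21.8] [47.8 50.8 21.7]
board 180 160 345 [ 36.8 -49.1  21.8] [37.  51.1 21.7]
board 200 161 344 [ 25.7 -49.3  21.8] [25.9 51.4 21.7]
board 215 163 343 [ 17.1 -48.8  21.8] [17.3 51.5 21.7]
[127.4 -69.3 149.6]
[127.6  81.  149.6]
```

Run:
```python
from h import *
w=cam('wrist');px=w['pixels'].astype(int); s=telemetry.get_obs()
Rt=R.from_euler('xyz',s['tool_rot'],degrees=True);tp=np.array(s['tool_pos'])
tl=lambda u,v,z:np.round(1e3*Rt.inv().apply(onz(w,(u,v),z)-tp),1)
print('flange',tl(157,29.5,.1),tl(365,29.5,.1),tl(157,24.3,.1))
for r,a,b in((3,138.6,379.5),(10,138.9,379.),(17,139.6,378.4),(24,139.9,377.6)): print('walls',tl(a,r,.1),tl(b,r,.1))
print('panel col',[px[r,200].tolist() for r in range(40,56)])
print('conn col 250',[px[r,250].sum() for r in range(76,120)])
for r in (81.5,113): print(tl(250,r,.19),tl(250,r,.1778))
```

```text
flange [129.1 -66.2  99.6] [128.9  79.7  99.6] [132.4 -65.9  99.6]
walls [145.7 -77.5  99.6] [145.5  88.2  99.6]
walls [141.4 -77.7  99.6] [141.2  88.3  99.6]
walls [137.  -77.6  99.6] [136.8  88.3  99.6]
walls [132.6 -77.8  99.6] [132.4  88.2  99.6]
panel col [[82, 82, 82], [82, 82, 86], [81, 81, 83], [102, 102, 105], [198, 198, 202], [254, 255, 255], [249, 248, 250], [248, 249, 249], [250, 251, 252], [234, 236, 236], [100, 102, 104], [88, 80, 79], [166, 66, 65], [242, 62, 57], [250, 75, 67], [248, 78, 70]]
conn col 250 [np.int64(232), np.int64(238), np.int64(239), np.int64(224), np.int64(231), np.int64(344), np.int64(648), np.int64(760), np.int64(746), np.int64(745), np.int64(743), np.int64(743), np.int64(743), np.int64(743), np.int64(745), np.int64(743), np.int64(745), np.int64(741), np.int64(745), np.int64(743), np.int64(742), np.int64(740), np.int64(743), np.int64(744), np.int64(744), np.int64(743), np.int64(742), np.int64(743), np.int64(744), np.int64(743), np.int64(742), np.int64(741), np.int64(742), np.int64(745), np.int64(749), np.int64(749), np.int64(636), np.int64(358), np.int64(329), np.int64(340), np.int64(346), np.int64(348), np.int64(338), np.int64(336)]
[85.6 -0.2  9.6] [86.9 -0.3 21.8]
[71.6 -0.2  9.6] [71.7 -0.4 21.8]
```

Emit:
drive_tool --delta_pos '[[0, 0.2, 0], [0, 0.2, 0], [0, 0, 2], [0, 0, 2], [0, 0, 2], [0, 0, 2], [0, 0, 1.5], [0, 0, 1], [0, 0, 0.6], [0, 0, 0.3], [0, 0, 0]]' --angular '[[0, 0, 0], [0, 0, 0], [0, 0, 0], [0, 0, 0], [0, 0, 0], [0, 0, 0], [0, 0, 0], [0, 0, 0], [0, 0, 0], [0, 0, 0], [0, 0, 0]]' --gripper '[3.5, 3.5, 3.5, 3.5, 3.5, 3.5, 3.5, 3.5, 3.5, 3.5, 3.5]'

```text
time_s: 10.2
tool_pos: [0.6599, -0.0934, 0.0857]
tool_rot: [180.0, 0.0, 117.4]
force: [-0.3, 0.5, -2.9]
grip_width: 0.0398
grasp_force: 35.0
```

Run:
```python
from h import *
w=cam('wrist');save(w,'w3.png');s=telemetry.get_obs();print(s['tool_pos'],s['tool_rot'],s['force'])
sc=cam('scene');X=np.array(s['tool_pos']);u,v=proj(sc,X).astype(int);print(u,v)
a=cv2.cvtColor(sc['pixels'],cv2.COLOR_RGB2BGR)[v-70:v+50,u-80:u+80];a=cv2.resize(a,(512,384),interpolation=cv2.INTER_CUBIC)
b=cv2.cvtColor(w['pixels'],cv2.COLOR_RGB2BGR)[:250]
cv2.imwrite('pics/c3.png',np.vstack([b,a])[:600])
```

```text
[ 0.66017176 -0.09339693  0.08618146] [1.79953239e+02 3.81532910e-02 1.17383567e+02] [-0.47840819  0.62830712 -4.40258942]
288 188
```

View pics/c3.png

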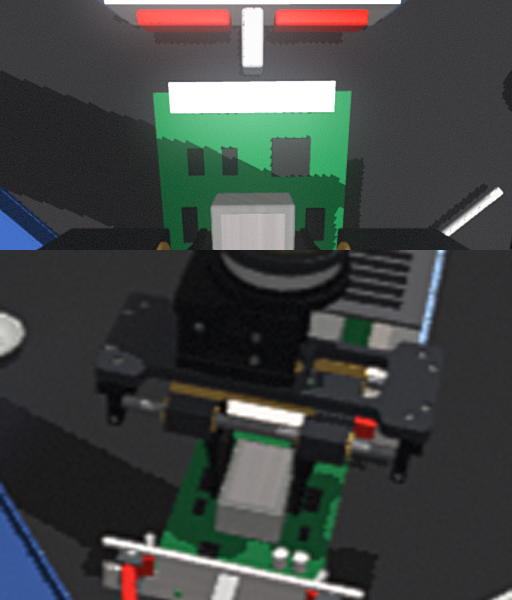

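The upper part of the picture shows the lower panel centred at column 253, its grip at 252 and the card's connector at 252, so they are aligned. In the lower part the card hangs level in front of the bay.

Emit:
drive_tool --delta_pos '[[1.5, 0, 0], [1.5, 0, 0], [1, 0, 0], [0.5, 0, 0], [0.3, 0, 0], [0.3, 0, 0], [0.3, 0, 0], [0.3, 0, 0], [0.3, 0, 0], [0.3, 0, 0], [0.3, 0, 0], [0.3, 0, 0]]' --angular '[[0, 0, 0], [0, 0, 0], [0, 0, 0], [0, 0, 0], [0, 0, 0], [0, 0, 0], [0, 0, 0], [0, 0, 0], [0, 0, 0], [0, 0, 0], [0, 0, 0], [0, 0, 0]]' --gripper '[3.5, 3.5, 3.5, 3.5, 3.5, 3.5, 3.5, 3.5, 3.5, 3.5, 3.5, 3.5]'

```text
time_s: 11.5
tool_pos: [0.6279, -0.0319, 0.0855]
tool_rot: [-180.0, 0.0, 117.4]
force: [-0.3, -0.1, -3.1]
grip_width: 0.0396
grasp_force: 35.0
```

Emit:
drive_tool --delta_pos '[[0.5, 0, 0], [0.5, 0, 0], [0.5, 0, 0], [0.5, 0, 0], [0.5, 0, 0], [0.5, 0, 0], [0.5, 0, 0], [0.5, 0, 0], [0.5, 0, 0], [0.5, 0, 0], [0, 0, 0]]' --angular '[[0, 0, 0], [0, 0, 0], [0, 0, 0], [0, 0, 0], [0, 0, 0], [0, 0, 0], [0, 0, 0], [0, 0, 0], [0, 0, 0], [0, 0, 0], [0, 0, 0]]' --gripper '[3.5, 3.5, 3.5, 3.5, 3.5, 3.5, 3.5, 3.5, 3.5, 3.5, 3.5]'

```text
time_s: 12.6
tool_pos: [0.6045, 0.0134, 0.0856]
tool_rot: [-180.0, -0.0, 117.5]
force: [-0.5, -0.8, -3.0]
grip_width: 0.0397
grasp_force: 35.0
```

Emit:
drive_tool --delta_pos '[[0.5, 0, 0], [0.5, 0, 0], [0.5, 0, 0], [0.4, 0, 0], [0, 0, 0.1], [0, 0, 0], [0, 0, 0]]' --angular '[[0, 0, 0], [0, 0, 0], [0, 0, 0], [0, 0, 0], [0, 0, 0], [0, 0, 0], [0, 0, 0]]' --gripper '[3.5, 3.5, 3.5, 3.5, 3.5, 3.5, 3.5]'

```text
time_s: 13.3
tool_pos: [0.5964, 0.029, 0.0846]
tool_rot: [180.0, 0.0, 117.4]
force: [0.5, 0.0, -1.7]
grip_width: 0.04
grasp_force: 35.0
```

Emit:
drive_tool --delta_pos '[[0, 0, 0], [0, 0, 0], [0, 0, 0], [0, 0, 0], [0, 0, 0], [0, 0, -0.5], [0, 0, -1], [0, 0, -2], [0, 0, -3], [0, 0, -3], [-2.5, 0, 0], [-2.5, 0, 0], [-2.5, 0, 0], [-2.2, 0, 0]]' --angular '[[0, 0, 0], [0, 0, 0], [0, 0, 0], [0, 0, 0], [0, 0, 0], [0, 0, 0], [0, 0, 0], [0, 0, 0], [0, 0, 0], [0, 0, 0], [0, 0, 0], [0, 0, 0], [0, 0, 0], [0, 0, 0]]' --gripper '[5, 5, 5, 5, 5, 5, 5, 5, 5, 5, 2.2, 2.2, 2.2, 2.2]'

```text
time_s: 14.7
tool_pos: [0.6416, -0.0584, 0.1807]
tool_rot: [180.0, 0.1, 117.4]
force: [0.4, -0.0, 0.3]
grip_width: 0.0263
grasp_force: 0.0
```

Run:
```python
from h import *
w=cam('wrist');save(w,'w4.png');s=telemetry.get_obs();print(s['tool_pos'],s['tool_rot'],s['force'],s['grip_width'])
Rt=R.from_euler('xyz',[180,0,117.4],degrees=True)
can=np.array([.5964,.029,.076])
for k,v in dict(can=(0,0,-13),grip=(-97,0,-12),pl=(-80,-76,-16),pr=(-80,76,-16)).items(): print(k,np.round(proj(w,can+Rt.apply(np.array(v)/1e3)),1))
```

```text
[ 0.64282138 -0.06338236  0.18024007] [179.96990662   0.2167308  117.0686464 ] [ 1.26212917 -2.77464567  0.36220296] 0.025237070022069506
can [251.2  74.4]
grip [251.7 207.1]
pl [151.  187.2]
pr [352.2 186.7]
```

View pics/w4.png

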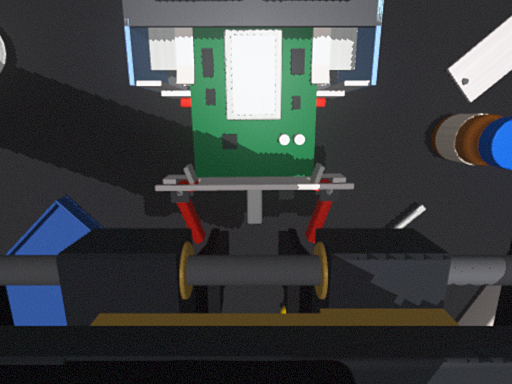

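The card sits straight in the guides, with its can at (254,74) and panel centre at (255,187). The grip is at (255,205) and both levers are open beside it. Next I pinch the grip.

Emit:
drive_tool --delta_pos '[[0, 0, 2], [0, 0, 2], [0, 0, 2], [0, 0, 2], [0, 0, 1.2], [0, 0, 0.8], [0, 0, 0.4], [0, 0, 0], [0, 0, 0], [0, 0, 0], [0, 0, 0]]' --angular '[[0, 0, 0], [0, 0, 0], [0, 0, 0], [0, 0, 0], [0, 0, 0], [0, 0, 0], [0, 0, 0], [0, 0, 0], [0, 0, 0], [0, 0, 0], [0, 0, 0]]' --gripper '[2.2, 2.2, 2.2, 2.2, 2.2, 2.2, 2.2, 2.2, 0.8, 0.8, 0.8]' --squeeze 20

```text
time_s: 15.85
tool_pos: [0.6415, -0.057, 0.0763]
tool_rot: [179.9, 0.1, 117.4]
force: [0.8, -0.7, 1.1]
grip_width: 0.0119
grasp_force: 20.0
```

Emit:
drive_tool --delta_pos '[[0.3, 0, 0], [0.5, 0, 0], [0.5, 0, 0], [0.5, 0, 0], [0.5, 0, 0], [0.5, 0, 0], [0.5, 0, 0], [0.5, 0, 0], [0.5, 0, 0], [0.5, 0, 0], [0.5, 0, 0], [0.2, 0, 0], [0.2, 0, 0]]' --angular '[[0, 0, 0], [0, 0, 0], [0, 0, 0], [0, 0, 0], [0, 0, 0], [0, 0, 0], [0, 0, 0], [0, 0, 0], [0, 0, 0], [0, 0, 0], [0, 0, 0], [0, 0, 0], [0, 0, 0]]' --gripper '[0.8, 0.8, 0.8, 0.8, 0.8, 0.8, 0.8, 0.8, 0.8, 0.8, 0.8, 0.8, 0.8]'

```text
time_s: 17.15
tool_pos: [0.6183, -0.0115, 0.0785]
tool_rot: [179.8, 0.6, 117.2]
force: [5.0, -9.0, 7.2]
grip_width: 0.0121
grasp_force: 20.0
```

Emit:
drive_tool --delta_pos '[[0.2, 0, 0], [0.1, 0, 0], [0.1, 0, 0]]' --angular '[[0, 0, 0], [0, 0, 0], [0, 0, 0]]' --gripper '[0.8, 0.8, 0.8]'

```text
time_s: 17.45
tool_pos: [0.6166, -0.0082, 0.0786]
tool_rot: [179.8, 0.6, 117.2]
force: [3.8, -8.1, 7.4]
grip_width: 0.012
grasp_force: 20.0
```

Run:
```python
from h import *
w=cam('wrist');s=telemetry.get_obs();print(s['tool_pos'],s['tool_rot'],s['force'],s['wrist_torque'])
sc=cam('scene');X=np.array(s['tool_pos']);u,v=proj(sc,X).astype(int)
a=cv2.cvtColor(sc['pixels'],cv2.COLOR_RGB2BGR)[v-45:v+30,u-50:u+50];a=cv2.resize(a,(466,350),interpolation=cv2.INTER_CUBIC)
a=cv2.copyMakeBorder(a,0,0,0,46,cv2.BORDER_CONSTANT)
b=cv2.cvtColor(w['pixels'],cv2.COLOR_RGB2BGR)[:250]
cv2.imwrite('pics/c5.png',np.vstack([b,a]))
```

```text
[ 0.6164908  -0.00797583  0.078605  ] [179.76462204   0.56694174 117.19952792] [ 4.25912459 -8.71060211  8.87441323] [-2.13187781e+00 -8.83076049e-01  2.06529490e-03]
```

View pics/c5.png

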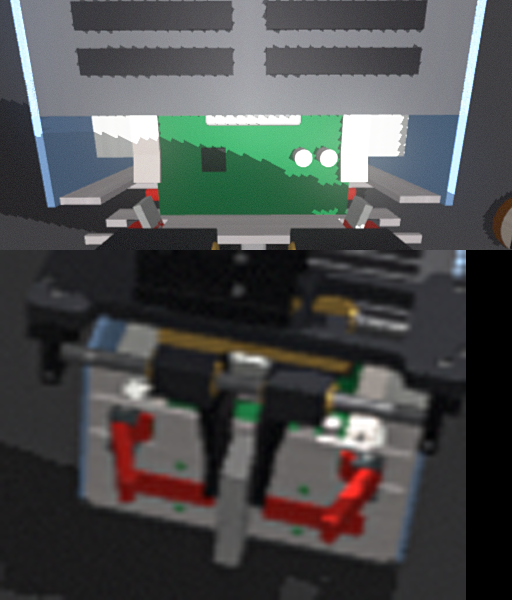

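The card had drooped a little when I gripped it; now that the guides straighten it, the grip has risen 2 mm and loads the tool. I'll ease off, re-grip without load and continue.

Emit:
drive_tool --delta_pos '[[-0.5, 0, -0.2], [0, 0, 0], [0, 0, 0], [0, 0, 0], [0, 0, 0], [0, 0, 0], [0, 0, 0]]' --angular '[[0, 0, 0], [0, 0, 0], [0, 0, 0], [0, 0, 0], [0, 0, 0], [0, 0, 0], [0, 0, 0]]' --gripper '[0.8, 1.8, 1.8, 1.8, 0.8, 0.8, 0.8]'

```text
time_s: 18.25
tool_pos: [0.6148, -0.0067, 0.0772]
tool_rot: [-180.0, -0.0, 117.4]
force: [0.9, 0.8, -1.9]
grip_width: 0.0119
grasp_force: 20.0
```

Emit:
drive_tool --delta_pos '[[0.3, 0, 0], [0.2, 0, 0], [0.2, 0, 0], [0.2, 0, 0]]' --angular '[[0, 0, 0], [0, 0, 0], [0, 0, 0], [0, 0, 0]]' --gripper '[0.8, 0.8, 0.8, 0.8]'

```text
time_s: 18.65
tool_pos: [0.6107, 0.0007, 0.0774]
tool_rot: [-180.0, 0.0, 117.4]
force: [0.4, -0.7, -2.0]
grip_width: 0.0123
grasp_force: 20.0
```

Emit:
drive_tool --delta_pos '[[0.1, 0, 0], [0, 0, 0]]' --angular '[[0, 0, 0], [0, 0, 0]]' --gripper '[0.8, 0.8]'

```text
time_s: 18.85
tool_pos: [0.6102, 0.002, 0.0775]
tool_rot: [-180.0, -0.0, 117.4]
force: [0.0, -0.6, -2.8]
grip_width: 0.0119
grasp_force: 20.0
```

Emit:
drive_tool --delta_pos '[[0.1, 0, 0], [0, 0, 0]]' --angular '[[0, 0, 0], [0, 0, 0]]' --gripper '[0.8, 0.8]'

```text
time_s: 19.05
tool_pos: [0.6099, 0.0026, 0.0775]
tool_rot: [-180.0, 0.0, 117.4]
force: [0.2, -0.1, -1.9]
grip_width: 0.0119
grasp_force: 20.0
```

Emit:
drive_tool --delta_pos '[[0.1, 0, 0], [0, 0, 0]]' --angular '[[0, 0, 0], [0, 0, 0]]' --gripper '[0.8, 0.8]'

```text
time_s: 19.25
tool_pos: [0.6098, 0.0029, 0.0776]
tool_rot: [180.0, 0.1, 117.4]
force: [1.1, -2.1, -1.0]
grip_width: 0.0118
grasp_force: 20.0
```

Contact is beginning (about 2.4 N).

Emit:
drive_tool --delta_pos '[[0.1, 0, 0], [0, 0, 0]]' --angular '[[0, 0, 0], [0, 0, 0]]' --gripper '[0.8, 0.8]'

```text
time_s: 19.45
tool_pos: [0.6097, 0.003, 0.0778]
tool_rot: [180.0, 0.1, 117.3]
force: [1.9, -4.3, -1.9]
grip_width: 0.0119
grasp_force: 20.0
```

Emit:
drive_tool --delta_pos '[[0.1, 0, 0], [0, 0, 0]]' --angular '[[0, 0, 0], [0, 0, 0]]' --gripper '[0.8, 0.8]'

```text
time_s: 19.65
tool_pos: [0.6094, 0.0036, 0.0779]
tool_rot: [180.0, 0.1, 117.3]
force: [2.7, -4.9, -2.2]
grip_width: 0.0122
grasp_force: 20.0
```

Emit:
drive_tool --delta_pos '[[0.1, 0, 0], [0, 0, 0]]' --angular '[[0, 0, 0], [0, 0, 0]]' --gripper '[0.8, 0.8]'

```text
time_s: 19.85
tool_pos: [0.6091, 0.0041, 0.0779]
tool_rot: [180.0, 0.2, 117.3]
force: [2.7, -5.0, -2.3]
grip_width: 0.0116
grasp_force: 20.0
```

Steady 5.6 N means the card has met the connector. Let go, rise and look.

Emit:
drive_tool --delta_pos '[[-0.3, 0, 0], [0, 0, 0], [0, 0, 0], [0, 0, -1], [0, 0, -2], [0, 0, -3], [0, 0, -3], [-2, 0, 0], [-2, 0, 0], [-2, 0, 0], [0, 0, 0]]' --angular '[[0, 0, 0], [0, 0, 0], [0, 0, 0], [0, 0, 0], [0, 0, 0], [0, 0, 0], [0, 0, 0], [0, 0, 0], [0, 0, 0], [0, 0, 0], [0, 0, 0]]' --gripper '[2.2, 2.2, 2.2, 2.2, 2.2, 2.2, 2.2, 0, 0, 0, 0]'

```text
time_s: 20.95
tool_pos: [0.6374, -0.055, 0.1657]
tool_rot: [-179.8, -0.0, 117.0]
force: [0.0, -0.9, -1.1]
grip_width: 0.0024
grasp_force: 0.0
```

Run:
```python
from h import *
w=cam('wrist');save(w,'w6.png');s=telemetry.get_obs();print(s['tool_pos'],s['tool_rot'],s['force'],s['grip_width'])
Rt=R.from_euler('xyz',[180,0,117.4],degrees=True); O=np.array([.6098,.0029,.076])+Rt.apply([.097,0,0])-Rt.apply([.074,0,0])
print('cage origin est',O)
O[2]=0
for k,v in dict(flL=(0,-.066,-.1),flR=(0,.066,-.1),pl=(-9/1e3,-.076,-.092),pr=(-9/1e3,.076,-.092),pivL=(-.011,-.058,-.08),pivR=(-.011,.058,-.08)).items(): print(k,np.round(proj(w,O+Rt.apply(v)),1))
for t in ['lever_left_tip','lever_right_tip','lever_left']:
    print(t,[(np.round(q['centre'],1).tolist(),round(q['p'],2)) for q in models.search_frame(w,t)[:2]])
```

```text
[ 0.63678286 -0.05241419  0.16574557] [-1.79864210e+02 -1.08345626e-01  1.17154361e+02] [ 0.18231791 -0.14482219  0.63874112] 0.001367956060915962
cage origin est [0.5992154  0.02331975 0.076     ]
flL [149.5  89.3]
flR [358.5  87.5]
pl [139.5 104.8]
pr [368.8 102.8]
pivL [171.3 108.1]
pivR [336.8 106.8]
lever_left_tip [([184.3, 139.7], 0.85)]
lever_right_tip [([327.3, 138.7], 0.95)]
lever_left [([478.8, 144.4], 0.3)]
```

View pics/w6.png

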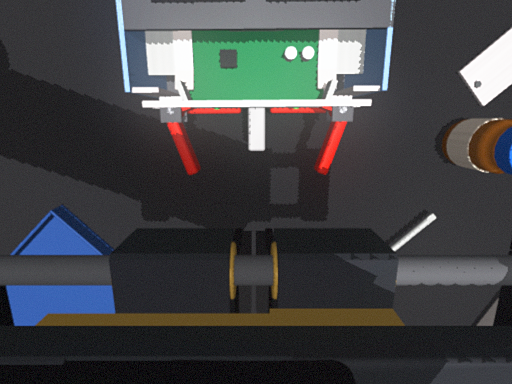

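The picture shows the panel about 5 mm off the flange. The left lever runs from its pivot (173,108) to its tip (193,171), the right one from (342,108) to (323,171), both about 1.25 rad open. I'll push the left one first, from outside with closed fingers.

Emit:
drive_tool --delta_pos '[[1, -2, 0], [1, -2, 0], [0.8, -2.2, 0], [0, -2, 0], [0, 0, 2], [0, 0, 2], [0, 0, 2], [0, 0, 1.2], [0, 0, 1], [0, 0, 0]]' --angular '[[0, 0, 0], [0, 0, 0], [0, 0, 0], [0, 0, 0], [0, 0, 0], [0, 0, 0], [0, 0, 0], [0, 0, 0], [0, 0, 0], [0, 0, 0]]' --gripper '[0, 0, 0, 0, 0, 0, 0, 0, 0, 0]'

```text
time_s: 22.15
tool_pos: [0.5506, -0.0621, 0.0844]
tool_rot: [-179.9, -0.1, 117.4]
force: [-0.6, -0.1, 0.4]
grip_width: 0.0007
grasp_force: 0.0
```

```bash
cat >> h.py <<'E'
O=np.array([.5992,.0233,0]); RC=R.from_euler('z',117.4,degrees=True)
def cg(X): return np.round(1e3*RC.inv().apply(np.array(X)-O),1)
E
python3 - <<'E'
from h import *
s=telemetry.get_obs();print(cg(s['tool_pos']),s['force'])
t=cam('top')
r=models.cut_out(t,'vial')
for q in r[:2]: print(q['p'],q['centre'],q['pixels'].sum(),cg(onz(t,q['centre'],.045)))
hsv=cv2.cvtColor(t['pixels'],cv2.COLOR_RGB2HSV);m=cv2.inRange(hsv,(105,180,120),(120,255,255));m[:,:140]=0;m[:, 200:]=0;m[:100]=0;m[150:]=0
M=cv2.moments(m,True);
if M['m00']: print('cap',M['m00'],M['m10']/M['m00'],M['m01']/M['m00'],cg(onz(t,(M['m10']/M['m00'],M['m01']/M['m00']),.085)))
E
```

```text
[-53.5  82.5  84.4] [-0.56679244 -0.14997201  0.41639775]
0.88 [170.8, 120.6] 339 [ -41.3 -207.3   45. ]
0.54 [183.3, 193.9] 261 [ 15.6 -25.1  45. ]
cap 227.0 169.96035242290748 118.59030837004406 [ -42.3 -198.6   85. ]
```

The jar is well clear (200 mm off). Swing the left lever part way.

Emit:
drive_tool --delta_pos '[[-0.15, 0.6, 0], [-0.15, 0.6, 0], [0.1, 0.35, 0], [0.1, 0.35, 0], [0.1, 0.35, 0], [0.2, 0.32, 0], [0.2, 0.32, 0], [0.2, 0.32, 0], [0, 0, 0]]' --angular '[[0, 0, 0], [0, 0, 0], [0, 0, 0], [0, 0, 0], [0, 0, 0], [0, 0, 0], [0, 0, 0], [0, 0, 0], [0, 0, 0]]' --gripper '[0, 0, 0, 0, 0, 0, 0, 0, 0]'

```text
time_s: 23.15
tool_pos: [0.5782, -0.0461, 0.0859]
tool_rot: [-180.0, 0.3, 117.3]
force: [1.1, -6.1, -0.0]
grip_width: 0.0001
grasp_force: 2.7
```

Emit:
drive_tool --delta_pos '[[0.25, 0.19, 0], [0.25, 0.19, 0], [0.25, 0.19, 0], [0.25, 0.19, 0], [0, 0, 0]]' --angular '[[0, 0, 0], [0, 0, 0], [0, 0, 0], [0, 0, 0], [0, 0, 0]]' --gripper '[0, 0, 0, 0, 0]'

```text
time_s: 23.65
tool_pos: [0.5809, -0.0331, 0.086]
tool_rot: [179.9, 0.3, 117.3]
force: [3.0, -5.3, -0.2]
grip_width: 0.0004
grasp_force: 2.8
```

Run:
```python
from h import *
w=cam('wrist');s=telemetry.get_obs();print(cg(s['tool_pos']),s['force'])
cv2.imwrite('pics/w7.png',cv2.cvtColor(w['pixels'],cv2.COLOR_RGB2BGR)[:260])
```

```text
[-41.6  42.2  86. ] [ 2.73765691 -5.35681822 -1.09464025]
```

View pics/w7.png

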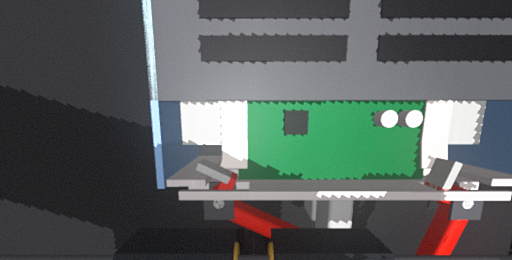

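The left lever is at about 0.45 rad with its claw behind the flange at (215,172). Now the right lever.

Emit:
drive_tool --delta_pos '[[-0.8, -0.4, 0], [-0.8, 0, -1], [0, 0, -3], [0, 3, 0], [0, 4, 0], [0, 4, 0], [0, 1.9, 0], [0, 0, 2.2], [0, 0, 2], [0, 0, 0]]' --angular '[[0, 0, 0], [0, 0, 0], [0, 0, 0], [0, 0, 0], [0, 0, 0], [0, 0, 0], [0, 0, 0], [0, 0, 0], [0, 0, 0], [0, 0, 0]]' --gripper '[0, 0, 0, 0, 0, 0, 0, 0, 0, 0]'

```text
time_s: 24.7
tool_pos: [0.6957, 0.0128, 0.0805]
tool_rot: [-179.7, -0.2, 117.4]
force: [-0.3, -0.5, 0.3]
grip_width: 0.0004
grasp_force: 0.0
```

```bash
python3 -c "
from h import *
s=telemetry.get_obs();print(cg(s['tool_pos']),s['force'])"
```

```text
[-53.7 -80.9  80.5] [-0.32685242 -0.4765119   0.3319658 ]
```

Emit:
drive_tool --delta_pos '[[-0.15, -0.5, 0], [-0.15, -0.6, 0], [0.1, -0.35, 0], [0.1, -0.35, 0], [0.1, -0.35, 0], [0.2, -0.32, 0], [0.2, -0.32, 0], [0.2, -0.32, 0], [0.25, -0.19, 0], [0.25, -0.19, 0], [0.25, -0.19, 0], [0.25, -0.19, 0]]' --angular '[[0, 0, 0], [0, 0, 0], [0, 0, 0], [0, 0, 0], [0, 0, 0], [0, 0, 0], [0, 0, 0], [0, 0, 0], [0, 0, 0], [0, 0, 0], [0, 0, 0], [0, 0, 0]]' --gripper '[0, 0, 0, 0, 0, 0, 0, 0, 0, 0, 0, 0]'

```text
time_s: 25.9
tool_pos: [0.6578, 0.0049, 0.0846]
tool_rot: [179.9, 0.4, 117.2]
force: [4.0, -6.0, 0.6]
grip_width: 0.0005
grasp_force: 3.3
```

Emit:
drive_tool --delta_pos '[[0.28, -0.12, 0], [0.28, -0.12, 0], [0.28, -0.1, 0], [0.28, -0.06, 0], [0.28, -0.06, 0], [0.28, -0.04, 0], [0, 0, 0]]' --angular '[[0, 0, 0], [0, 0, 0], [0, 0, 0], [0, 0, 0], [0, 0, 0], [0, 0, 0], [0, 0, 0]]' --gripper '[0, 0, 0, 0, 0, 0, 0]'

```text
time_s: 26.6
tool_pos: [0.645, 0.0166, 0.0845]
tool_rot: [-180.0, 0.4, 117.2]
force: [2.6, -7.7, 2.6]
grip_width: 0.0007
grasp_force: 3.9
```

Run:
```python
from h import *
w=cam('wrist');s=telemetry.get_obs();print(cg(s['tool_pos']),s['force'])
cv2.imwrite('pics/w8.png',cv2.cvtColor(w['pixels'],cv2.COLOR_RGB2BGR)[:260])
```

```text
[-27.  -37.5  84.5] [ 1.87740465 -7.80144205  2.87872433]
```

Emit:
drive_tool --delta_pos '[[0.25, 0, 0], [0.25, 0, 0], [0.2, 0, 0], [0, 0, 0]]' --angular '[[0, 0, 0], [0, 0, 0], [0, 0, 0], [0, 0, 0]]' --gripper '[0, 0, 0, 0]'

```text
time_s: 27.05
tool_pos: [0.6445, 0.0173, 0.0847]
tool_rot: [179.9, 0.9, 117.0]
force: [7.6, -14.5, -0.5]
grip_width: 0.0002
grasp_force: 8.6
```

Run:
```python
from h import *
w=cam('wrist');s=telemetry.get_obs();print(cg(s['tool_pos']),s['force'])
cv2.imwrite('pics/w8.png',cv2.cvtColor(w['pixels'],cv2.COLOR_RGB2BGR)[:260])
```

```text
[-26.2 -37.5  84.7] [  8.1569564  -14.57735144  -0.64872235]
```

View pics/w8.png

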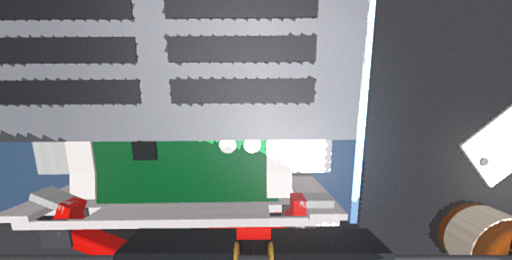

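The right end of the panel is on the flange, its claw lies flat and force rose to a stop. Now finish the left lever.

Emit:
drive_tool --delta_pos '[[-1, 0, 0], [-1, 0, 0], [-1, 0, -1.5], [0, 0, -2.5], [0, -4, 0], [0, -4, 0], [0, -0.3, 0], [0, 0, 2], [0, 0, 2], [0, 0, 0]]' --angular '[[0, 0, 0], [0, 0, 0], [0, 0, 0], [0, 0, 0], [0, 0, 0], [0, 0, 0], [0, 0, 0], [0, 0, 0], [0, 0, 0], [0, 0, 0]]' --gripper '[0, 0, 0, 0, 0, 0, 0, 0, 0, 0]'

```text
time_s: 28.1
tool_pos: [0.5794, -0.0359, 0.082]
tool_rot: [-179.8, -0.2, 117.4]
force: [-0.0, -0.9, -0.2]
grip_width: 0.0005
grasp_force: 0.0
```

```bash
python3 -c "
from h import *
s=telemetry.get_obs();print(cg(s['tool_pos']),s['force'])"
```

```text
[-43.4  44.9  82. ] [-0.04721455 -0.93478077 -0.19581232]
```

Emit:
drive_tool --delta_pos '[[0.3, 0.15, 0], [0.3, 0.15, 0], [0.3, 0.12, 0], [0.3, 0.1, 0], [0.3, 0.1, 0], [0.3, 0.08, 0], [0.25, 0.05, 0], [0.25, 0, 0], [0, 0, 0]]' --angular '[[0, 0, 0], [0, 0, 0], [0, 0, 0], [0, 0, 0], [0, 0, 0], [0, 0, 0], [0, 0, 0], [0, 0, 0], [0, 0, 0]]' --gripper '[0, 0, 0, 0, 0, 0, 0, 0, 0]'

```text
time_s: 29.0
tool_pos: [0.579, -0.017, 0.0851]
tool_rot: [179.9, 0.4, 117.3]
force: [3.3, -8.2, -0.8]
grip_width: 0.0005
grasp_force: 4.5
```

```bash
python3 -c "
from h import *
s=telemetry.get_obs();print(cg(s['tool_pos']),s['force'])"
```

```text
[-26.5  36.5  85.1] [ 3.32246299 -8.19979644 -0.84125582]
```

Emit:
drive_tool --delta_pos '[[0.25, 0, 0], [0.25, 0, 0], [0.25, 0, 0], [0, 0, 0]]' --angular '[[0, 0, 0], [0, 0, 0], [0, 0, 0], [0, 0, 0]]' --gripper '[0, 0, 0, 0]'

```text
time_s: 29.4
tool_pos: [0.5786, -0.0165, 0.0856]
tool_rot: [179.8, 0.9, 117.0]
force: [9.9, -18.2, -4.7]
grip_width: 0.0002
grasp_force: 10.4
```

Emit:
drive_tool --delta_pos '[[-1, 0, 0], [-1, 0, 0], [-1, 0, 0], [-1, 0, -2], [-1, 1.2, -3], [-1, 1.2, -3], [-1, 1.2, 0], [0, 0, 0], [0, 0, 0]]' --angular '[[0, 0, 0], [0, 0, 0], [0, 0, 0], [0, 0, 0], [0, 0, 0], [0, 0, 0], [0, 0, 0], [0, 0, 0], [0, 0, 0]]' --gripper '[0, 0, 0, 0, 0, 0, 0, 0, 0]'

```text
time_s: 30.3
tool_pos: [0.6368, -0.0509, 0.1627]
tool_rot: [-179.9, -0.1, 117.4]
force: [-0.8, 0.7, -1.2]
grip_width: 0.0004
grasp_force: 0.0
```

Run:
```python
from h import *
w=cam('wrist');s=telemetry.get_obs();print(cg(s['tool_pos']),s['force'])
cv2.imwrite('pics/w9.png',cv2.resize(cv2.cvtColor(w['pixels'],cv2.COLOR_RGB2BGR)[:200,110:400],(798,550),interpolation=cv2.INTER_CUBIC))
```

```text
[-82.9   1.1 162.5] [-0.39634559  0.20118684 -0.17754408]
```

View pics/w9.png

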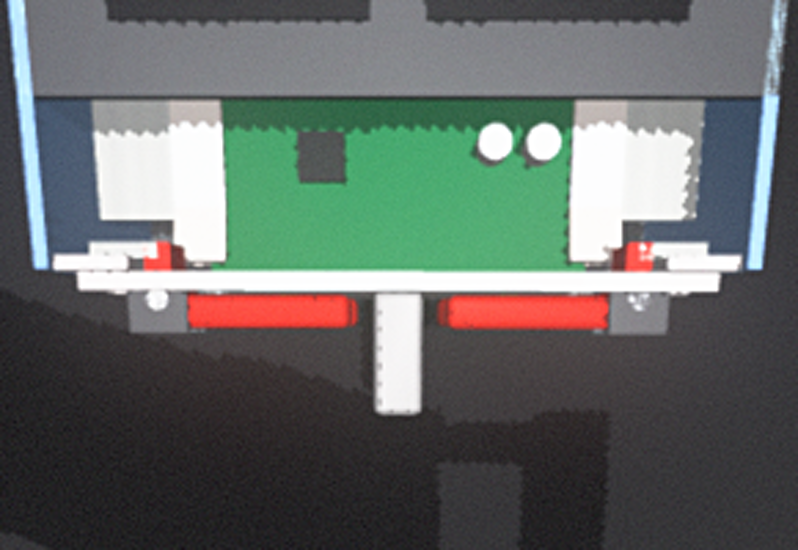

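Both red levers lie flat along the panel: the left from (190,312) to (355,312), the right from (440,312) to (605,312). The panel sits straight on the flange at row 280, and the hand is clear.

```bash
python3 -c "
from h import *
print(env.sign_off())"
```

```text
the job is handed in; nothing more can be done
None
```

The card is in the upper bay with its panel on the flange, both levers are shut flat and the hand is clear; I handed the job in at about 30 s, and the hand-in gave no verdict.

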